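# Turn the culture dishes over and stack them

## Robot

A 6-joint arm with a two-finger parallel gripper is mounted at the origin on the work surface. World frame = base frame: x ahead of the robot, y to its left, z up, the work surface at z = 0. Lengths are in m, angles in rad, forces in N, time in s.
With the tool pointing down it reaches from about 0.325 to 0.925 m from the base axis. Payload 3.1 kg.
Tool frame: the origin (TCP) lies at the very end of the fingers, on their centre line; the grasp point (between the pads) lies arm.grip_point_offset behind it (arm.grip_point_offset is the distance from the TCP to the grasp point, in m); z points along the fingers, y is the direction in which the jaws open and shut (so a half turn about z gives the same grasp; the last joint's range is limited). The gripper opens to 85 mm and grips with 20 to 120 N. Pads are 22 mm wide; open, the fingers measure 114 mm over their backs; the gripper's body (76 mm by 85 mm) begins 54 mm behind the grasp point. The pads swing forward as they close: fully open they stand 13 mm farther back than shut.
Start: joints at [-1.407, 0.217, 1.613, -0, 1.311, -0.112], TCP at [0.17, -0.601, 0.231] pointing down, gripper open.
Joint ranges: [-2.75, 2.75], [-0.78, 2.1], [0.31, 2.55], [-1.13, 4.27], [0.13, 2.63], [-2.58, 2.58]. Speed limits (rad/s): [2.79, 2.79, 3.14, 3.14, 3.14, 3.14].

## Interface

Orientations are given as a rotation vector (axis times angle).
In Python, from plant import arm gives the robot as it stands. Calls block until the motion is done:
- arm.reach(position, orientation): joint-space move of the TCP to a pose.
- arm.move_straight(position, orientation=None, vel=0.15, until_force=None): straight line of the TCP; orientation=None keeps the orientation; vel is the mean speed in m/s. With until_force (N) it stops when the force on the tool has changed by that much, and returns True; else False.
- arm.movej(angles): joint-space move.
- arm.grip(opening): finger opening in m; the grip force is fixed at half the most; returns when the fingers have stopped.
- arm.sleep(seconds).
- arm.ik(position, orientation): joint angles nearest the present ones, or None.
- arm.get_obs(): the state.
- arm.camera(name): name is "side" or "top" or "wrist"; returns a dict with "frame" (384x512x3 uint8, red, green, blue), "range_z" (384x512 float32, m along the optical axis (not along the pixel's ray), 0 where there is no reading), "vertical_fov" (degrees; the focal length in pixels is half the picture's height over the tangent of half this angle, whatever the lens; pixels are square), "cx", "cy" (the principal point, pixels), "rvec" (rotation vector, rad) and "tvec" (3), from world to camera coordinates, as OpenCV has them. Camera axes: x right, y down, z forward; pixel columns grow to the right and rows downward; lengths in m; the calibration is good to about 2 mm. A picture is of the moment at which its call begins.
A pose or a line that the arm cannot do raises arm.MotionError and nothing moves.
- arm.close_job(): hands the job in, once; it reports no verdict.
Trained networks look in a picture, given as the dict that the camera call returned (one of the last four; its "shot" number tells which), for a name from the list of things; names that differ only in an ending like _2 or _b are one class to them, and where a whole thing is asked for, a point or a joint stands for the part that bears it (a point fixed in the world has none). Each returns a list of dicts, best first, with "conf" (0 to 1); they miss things now and then, are a little off and sometimes report something else, mostly with a low value. They report only what shows in the picture. A call takes as long as a camera call. They do not tell look-alikes from the thing itself.
- arm.outline_of(picture, query): "mask" (384x512 bool, what is visible of it) and "xy" ([column, row] in pixels, amid what is visible of it).
The state is a dict: "time": time; "joints": joint angles; "dq": joint speeds; "effort": joint torques, N m; "tool_pos": TCP position; "ee_rot": TCP orientation; "contact_force": force on the tool from outside, world axes, zero at the start; "wrist_torque": the same for the moment, N m; "width": finger opening in m.
Only numpy, scipy, OpenCV 4.12 (cv2) and the standard library are available. Lean on these libraries where they do the work, as an engineer would, in place of code of your own. Each camera call takes 0.05 s, during which the arm holds its last target.

## Task

Two lidded mould-culture dishes from the book survey must be kept upside down. Turn each one over so that it lies lid down, gripping base and lid together whenever you tip it so that it never comes open, and stack the two, one directly on top of the other, in the middle of the steel plate. Set them down gently and leave the weight, the brush and the book where they are.

Things in the scene. Friction and masses are not known exactly. Their poses are not given: they have to be found in the camera images.
- dish1_center (a point): Centre of closed dish 1, half-way up: 19 mm from its underside and from the lid's top. z axis from base to lid (up at the start, when it lies lid up on the table; down once turned over); x, y square to the sides. It stands safely on any of its flat sides with the lid on, so it may be turned over in two quarter turns with a new grasp between. 95 to 155 g; a 40 N squeeze is fine
- dish1_seam (a point): Point on the base of dish 1 at the centre of the seam, where the lid's edge rests: 20 mm above the base's underside, 1 mm from the dish's centre towards the lid. A neck on the base reaches 7 mm up into the lid with 0.8 mm play all round; nothing latches, so grip both across the seam or the lid falls off
- lid1_seam (a point): Point on the lid of dish 1 at the centre of its open edge; it coincides with the base's seam point while the dish is closed
- dish1: Dish 1: square lidded culture dish, 56 x 56 mm and 38 mm high when closed: clear base 20 mm high filled with light-brown gel that shows through, and an opaque white lid 18 mm high, flush with the base on all four sides. Both dishes look alike. This body is the base; origin at the centre of its underside, z axis towards the lid
- lid1: The lid of dish 1; origin at the centre of its open edge, z axis towards its outer flat face, 18 mm away
- dish2_center (a point): Centre of closed dish 2, half-way up: 19 mm from its underside and from the lid's top. z axis from base to lid (up at the start, when it lies lid up on the table; down once turned over); x, y square to the sides. It stands safely on any of its flat sides with the lid on, so it may be turned over in two quarter turns with a new grasp between. 95 to 155 g; a 40 N squeeze is fine
- dish2_seam (a point): Point on the base of dish 2 at the centre of the seam, where the lid's edge rests: 20 mm above the base's underside, 1 mm from the dish's centre towards the lid. A neck on the base reaches 7 mm up into the lid with 0.8 mm play all round; nothing latches, so grip both across the seam or the lid falls off
- lid2_seam (a point): Point on the lid of dish 2 at the centre of its open edge; it coincides with the base's seam point while the dish is closed
- dish2: Dish 2: square lidded culture dish, 56 x 56 mm and 38 mm high when closed: clear base 20 mm high filled with light-brown gel that shows through, and an opaque white lid 18 mm high, flush with the base on all four sides. Both dishes look alike. This body is the base; origin at the centre of its underside, z axis towards the lid
- lid2: The lid of dish 2; origin at the centre of its open edge, z axis towards its outer flat face, 18 mm away
- plate_top (a point): Bare steel plate, 140 x 140 mm and 6 mm thick, flat and fixed to the bench; this point is the middle of its top face, x and y square to its edges
- weight_mark (a point): Bystander: brass binder's weight with a knob, 48 mm across and 56 mm high, standing; point half-way up
- brush_mark (a point): Bystander: wooden-handled brush lying flat, about 0.2 m long along its x axis; point at its origin
- book_mark (a point): Bystander: old brown book lying flat, 110 x 150 x 32 mm; point at its centre
Mind the look-alikes: they are no part of the job. What is shaped like the dish2 but green or purple is not meant.

How it is judged:
By the outcome, as a careful person would: the job done as asked, in the order asked, and still so for the second after the job is handed in, with the robot touching nothing.
It also fails if it takes over 72 s, if anything falls off the work surface, if the arm or the gripper's body presses on something with over 40 N, if the wrist force passes 120 N, or if a joint passes its speed limit or range.

## Working session

There is one attempt and no reset: what is moved stays moved. The work goes in short steps, each a Python script; the robot and the scene stay as the last script left them, time stands still between calls to the robot, and variables do not carry over. Pictures are saved under pics/ and viewed, and the job is handed in when it is done.

```bash
ls; mkdir -p pics
python3 - <<'E'
from plant import arm
import cv2,pickle
o=arm.get_obs();print(o['time'],o['tool_pos'],o['ee_rot'],o['width'],arm.grip_point_offset)
for n in('top','side','wrist'):
    p=arm.camera(n);cv2.imwrite(f'pics/{n}0.png',p['frame'][:,:,::-1]);pickle.dump(p,open(f'{n}0.pkl','wb'));print(n,p['vertical_fov'],p['cx'],p['cy'],p['rvec'],p['tvec'])
E
```

```text
pics
0.0 [ 0.17006914 -0.6005565   0.22996352] [-3.10939012e+00 -4.31430141e-01  9.68060159e-05] 0.0855287754508729 0.0187
top 49.197381226526915 258.71412360675106 189.73224923643656 [ 2.11104814 -2.13012762  0.1663098 ] [-0.0026759   0.53768395  0.88415386]
side 45.315829174561 260.1487196144891 190.2697187172535 [ 0.08259765 -2.8424461   1.28797444] [0.53214894 0.08592426 0.98547044]
wrist 67.26996019791915 251.37103228559465 195.09996450746357 [-2.28243315  1.72599908  0.29456927] [-0.62436831 -0.04336744  0.38145466]
```

View pics/top0.png

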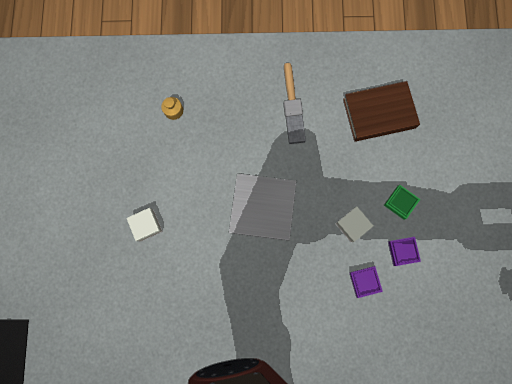

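View pics/side0.png

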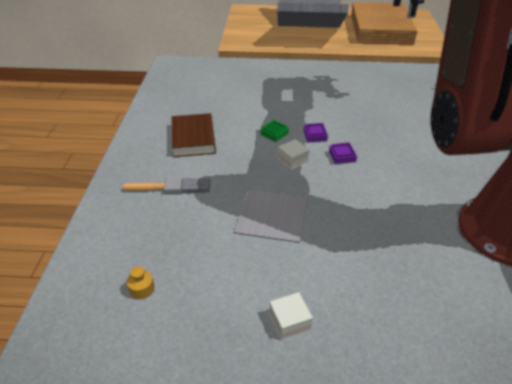

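View pics/wrist0.png

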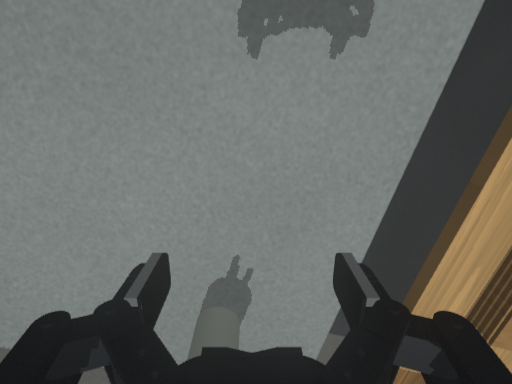

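Top view: candidates are the white dish (143,224) and the white dish in shadow (355,224). The look-alikes are green (401,201) and purple (404,250) and (366,281). By the description I choose the two white-lidded ones. The plate is at (263,207), the weight at (172,107), the brush at (293,105) and the book at (382,110).

```bash
cat > h.py <<'E'
import numpy as np,cv2,pickle
from scipy.spatial.transform import Rotation as R
def cloud(p):
    f=p['frame'].shape[0]/2/np.tan(np.radians(p['vertical_fov'])/2)
    v,u=np.mgrid[:384,:512]; z=p['range_z']
    c=np.stack([(u-p['cx'])*z/f,(v-p['cy'])*z/f,z],-1)
    M=cv2.Rodrigues(np.array(p['rvec']))[0]
    w=(c-np.array(p['tvec']))@M
    w[z<=0]=np.nan
    return w
def project(p,P):
    f=192/np.tan(np.radians(p['vertical_fov'])/2)
    K=np.array([[f,0,p['cx']],[0,f,p['cy']],[0,0,1]])
    return cv2.projectPoints(np.array(P,float).reshape(-1,3),np.array(p['rvec']),np.array(p['tvec']),K,None)[0].reshape(-1,2)
def rect(w,m):
    pts=w[m][:,:2].astype(np.float32)
    (c,s,a)=cv2.minAreaRect(pts)
    return np.round(c,4),np.round(s,4),round(a,1)
E
python3 - <<'E'
from h import *
for n in('top','side'):
    p=pickle.load(open(n+'0.pkl','rb'));w=cloud(p)
    pts={'top':dict(A=(143,224),B=(355,224),plate=(263,207),tab=(200,280),green=(401,201),p1=(404,250),p2=(366,281),weight=(172,107),book=(382,110),brush=(293,105)),
     'side':dict(A=(291,310),B=(293,150),plate=(275,215))}[n]
    for k,(u,v) in pts.items():
        z0=np.nanmedian(w[v-3:v+4,u-3:u+4,2])
        m=np.abs(w[...,2]-z0)<0.006
        if k=='plate': 
            print(n,k,np.nanmedian(w[v-3:v+4,u-3:u+4].reshape(-1,3),0));continue
        nl,l=cv2.connectedComponents(m.astype(np.uint8)); m=l==l[v,u]
        m=cv2.erode(m.astype(np.uint8),np.ones((2,2)))>0
        print(n,k,np.nanmedian(w[v-3:v+4,u-3:u+4].reshape(-1,3),0).round(4),m.sum(), rect(w,m) if m.sum()>20 else '')
p=pickle.load(open('top0.pkl','rb'))
im=p['frame'][150:310,100:440];cv2.imwrite('pics/crop.png',cv2.resize(im[:,:,::-1],None,fx=2.3,fy=2.3,interpolation=cv2.INTER_NEAREST))
E
```

```text
top A [0.4646 0.2504 0.0387] 579 (array([0.4645, 0.2512]), array([0.054 , 0.0546]), 23.8)
top B [ 0.4602 -0.2187  0.0391] 585 (array([ 0.4605, -0.2193]), array([0.0528, 0.0544]), 38.0)
top plate [ 0.50441909 -0.01631662  0.00693885]
top tab [0.3407 0.1271 0.0009] 162051 (array([0.5335, 0.0047]), array([1.282 , 0.8255]), 90.0)
top green [ 0.5133 -0.3284  0.0192] 381 (array([ 0.5106, -0.3311]), array([0.0544, 0.0523]), 51.6)
top p1 [ 0.4035 -0.328   0.0186] 424 (array([ 0.4006, -0.3292]), array([0.0532, 0.0562]), 9.7)
top p2 [ 0.3368 -0.2408  0.0193] 431 (array([ 0.3347, -0.2415]), array([0.054 , 0.0542]), 14.4)
top weight [0.7352 0.1925 0.0364] 66 (array([0.7364, 0.1927]), array([0.0251, 0.042 ]), 43.4)
top book [ 0.7256 -0.2951  0.032 ] 2779 (array([ 0.7277, -0.2955]), array([0.1082, 0.1494]), 11.8)
top brush [ 0.745  -0.0896  0.021 ] 757 (array([ 0.7536, -0.0882]), array([0.1954, 0.0392]), 6.7)
side A [0.4658 0.2527 0.0376] 897 (array([0.4657, 0.2531]), array([0.0558, 0.0552]), 24.2)
side B [ 0.4636 -0.2114  0.037 ] 313 (array([ 0.4606, -0.2172]), array([0.0576, 0.0542]), 36.2)
side plate [ 0.50097607 -0.01161946  0.0054446 ]
```

View pics/crop.png

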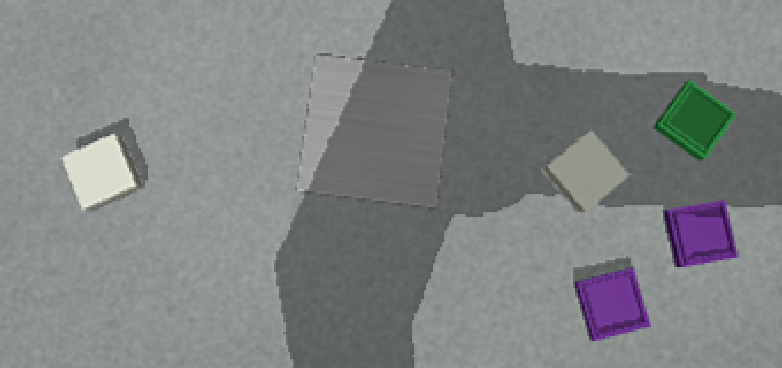

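The crop shows plain white square lids with light-brown bases on A and B. The green and purple ones are lower trays, about 19 mm high against 38–39 mm. A and B are the dishes. Next I check IK for two quarter turns, with the tool tilted ±45° about the jaw axis.

```bash
cat >> h.py <<'E'
def rot(phi,t,flip=False):
    "phi heading (rad), t tilt: tool points down leaning to heading; flip: half turn about z"
    d=np.array([np.cos(phi),np.sin(phi),0]); z=-np.cos(t)*np.array([0,0,1])+np.sin(t)*d
    y=np.cross([0,0,1],d)*(-1 if flip else 1); x=np.cross(y,z)
    return R.from_matrix(np.stack([x,y,z],1))
def tcp(c,phi,t,off,flip=False):
    "TCP pose with the dish centre c; off = TCP distance beyond centre"
    r=rot(phi,t,flip); return np.array(c)+off*r.as_matrix()[:,2], r.as_rotvec()
E
python3 - <<'E'
from h import *
from plant import arm
p=pickle.load(open('top0.pkl','rb'));w=cloud(p)
f=192/np.tan(np.radians(p['vertical_fov'])/2);M=cv2.Rodrigues(p['rvec'])[0];C=-M.T@p['tvec']
q=[]
for u,v in [(315,54),(452,70),(436,206),(298,190)]:
    u=100+u/2.3;v=150+v/2.3
    d=M.T@np.array([(u-p['cx'])/f,(v-p['cy'])/f,1]); q.append(C+d*(0.006-C[2])/d[2])
q=np.array(q);print(q.round(4),q.mean(0),np.linalg.norm(q-np.roll(q,1,0),axis=1),[np.degrees(np.arctan2(*(q[i]-q[i-1])[[1,0]])) for i in range(4)])
print(arm.get_obs()['time'])
import time
for nm,c,yaw in(('A',[.465,.252,.019],24),('B',[.4605,-.218,.019],37),('plate',[.502,-.017,.025],-3.5)):
    print(nm)
    for k in range(4):
        phi=np.radians(yaw+90*k)
        s=[]
        for fl in(0,1):
            row=''
            for t in range(-75,76,15):
                pos,rv=tcp(c,phi,np.radians(t),.015,fl)
                p2=pos+[0,0,.06]
                row+='.' if arm.ik(pos,rv) is None else ('+' if arm.ik(p2,rv) is None else '#')
            s.append(row)
        print(round(np.degrees(phi)),s)
print(arm.get_obs()['time'])
E
```

```text
[[ 0.5842  0.0439  0.006 ]
 [ 0.566  -0.0949  0.006 ]
 [ 0.4293 -0.0759  0.006 ]
 [ 0.4463  0.0605  0.006 ]] [ 0.50645199 -0.01658906  0.006     ] [0.13887437 0.13993763 0.13795769 0.1375334 ] [np.float64(-6.881174090670549), np.float64(-97.45639300636637), np.float64(172.12286703194982), np.float64(82.92412869208624)]
0.15
A
24 ['########+##', '########+##']
114 ['###+...####', '###########']
204 ['##+########', '##+########']
294 ['###########', '####...+###']
B
37 ['#####...###', '###########']
127 ['##..#######', '##.########']
217 ['###########', '###...#####']
307 ['########.##', '#######..##']
plate
-4 ['########+++', '#########++']
86 ['###+...####', '###########']
176 ['++#########', '+++########']
266 ['###########', '####...+###']
0.15
```

Run:
```python
from h import *
from plant import arm
np.set_printoptions(precision=2,suppress=True)
P=[.5065,-.0166,.025]
for nm,c,yaw in(('A',[.465,.252,.019],24),('B',[.4605,-.218,.019],37),('plate',P,-7.2),('stage',[.5,.13,.028],0)):
    print(nm)
    for k in range(4):
        phi=np.radians(yaw+90*k)
        for fl in(0,1):
            print(round(np.degrees(phi)),fl)
            for t in (-45,-30,0,30,45):
                pos,rv=tcp(np.add(c,[0,0,.06]),phi,np.radians(t),.015,fl)
                print('    ',t,arm.ik(pos,rv))
```

```text
A
24 0
     -45 [ 0.38  0.71  1.44 -0.03  1.78 -1.6 ]
     -30 [ 0.38  0.54  1.6  -0.02  1.52 -1.61]
     0 [ 0.36  0.23  1.95 -0.    0.96 -1.63]
     30 [ 0.34  0.01  2.29  0.12  0.32 -1.75]
     45 None
24 1
     -45 [ 0.38  0.71  1.44 -0.03  1.78  1.54]
     -30 [ 0.38  0.54  1.6  -0.02  1.52  1.53]
     0 [ 0.36  0.23  1.95 -0.    0.96  1.52]
     30 [0.34 0.01 2.29 0.12 0.32 1.39]
     45 None
114 0
     -45 [ 0.73  0.46  1.84 -0.78  1.26 -2.41]
     -30 None
     0 None
     30 [0.09 0.31 1.94 0.55 1.14 2.52]
     45 [-0.01  0.41  1.91  0.73  1.3   2.33]
114 1
     -45 [ 0.73  0.46  1.84 -0.78  1.26  0.73]
     -30 [ 0.63  0.34  1.89 -0.58  1.1   0.53]
     0 [ 0.36  0.23  1.95 -0.    0.96 -0.05]
     30 [ 0.09  0.31  1.94  0.55  1.14 -0.62]
     45 [-0.01  0.41  1.91  0.73  1.3  -0.81]
204 0
     -45 None
     -30 [0.34 0.01 2.29 0.12 0.32 1.39]
     0 [ 0.36  0.23  1.95 -0.    0.96  1.52]
     30 [ 0.38  0.54  1.6  -0.02  1.52  1.53]
     45 [ 0.38  0.71  1.44 -0.03  1.78  1.54]
204 1
     -45 None
     -30 [ 0.34  0.01  2.29  0.12  0.32 -1.75]
     0 [ 0.36  0.23  1.95 -0.  
[... 4675 characters left out ...]
   0.98  1.69]
     30 [0.09 0.5  1.64 0.05 1.52 1.65]
     45 [0.08 0.67 1.49 0.06 1.77 1.64]
180 1
     -45 None
     -30 [ 0.16 -0.02  2.31 -0.24  0.35 -1.2 ]
     0 [ 0.12  0.19  1.98 -0.    0.98 -1.45]
     30 [ 0.09  0.5   1.64  0.05  1.52 -1.49]
     45 [ 0.08  0.67  1.49  0.06  1.77 -1.5 ]
270 0
     -45 [-0.29  0.32  2.02  0.81  1.21 -0.75]
     -30 [-0.17  0.22  2.03  0.6   1.07 -0.51]
     0 [0.12 0.19 1.98 0.   0.98 0.12]
     30 [ 0.38  0.35  1.86 -0.52  1.19  0.64]
     45 [ 0.47  0.48  1.79 -0.7   1.36  0.8 ]
270 1
     -45 [-0.29  0.32  2.02  0.81  1.21  2.39]
     -30 None
     0 None
     30 [ 0.38  0.35  1.86 -0.52  1.19 -2.5 ]
     45 [ 0.47  0.48  1.79 -0.7   1.36 -2.34]
```

Plan: each dish gets two quarter turns, the first grasped at tilt −60° and set down at +30°, the second at −30° to +60°. The jaw axis lies along the seam and the pads span it. I do B first, using the plate as the stage.

```bash
cat >> h.py <<'E'
from plant import arm
D=np.radians
def T(): return round(arm.get_obs()['time'],2)
def pick(c,phi,t,off,fl=True,hi=0.10,back=0.07):
    pos,rv=tcp(c,phi,t,off,fl); a=rot(phi,t,fl).as_matrix()[:,2]
    pre=pos-back*a
    arm.reach(pre+[0,0,hi],rv)
    print('above',T())
    arm.move_straight(pre,rv,vel=.2); 
    print('touch?',arm.move_straight(pos,rv,vel=.12,until_force=6))
    arm.grip(0.05)
    o=arm.get_obs();print('gripped',o['width'],T(),(o['tool_pos']-pos).round(4))
def carry(c,phi,t,off,fl=True,hi=.08):
    pos,rv=tcp(c,phi,t,off,fl)
    arm.reach(pos+[0,0,hi],rv); print('over',T())
def lower(c,phi,t,off,fl=True,gap=.006):
    pos,rv=tcp(c,phi,t,off,fl)
    arm.move_straight(pos+[0,0,gap],rv,vel=.12)
    r=arm.move_straight(pos-[0,0,.003],rv,vel=.015,until_force=2.5)
    o=arm.get_obs();print('lowered',r,(o['tool_pos']-pos).round(4),o['contact_force'].round(2),o['width'],T())
def release(phi,t,fl=True,back=.07,w=.08):
    arm.grip(w); p=arm.get_obs()['tool_pos']; a=rot(phi,t,fl).as_matrix()[:,2]
    arm.move_straight(p-back*a,rot(phi,t,fl).as_rotvec(),vel=.2);print('released',T())
def shot(n,k):
    p=arm.camera(n);cv2.imwrite(f'pics/{n}{k}.png',p['frame'][:,:,::-1]);pickle.dump(p,open(f'{n}{k}.pkl','wb'));return p
PL=np.array([.5065,-.0166,.006]); PY=D(82.8)
E
python3 - <<'E'
from h import *
np.set_printoptions(precision=2,suppress=True)
c=[.4605,-.218,.019]
pick(c,D(37),D(-60),.017)
shot('side',1)
p=arm.get_obs()['tool_pos'];arm.move_straight(p+[0,0,.02],vel=.06)
o=arm.get_obs();print(o['width'],o['contact_force'],T())
shot('side',2)
E
```

```text
above 2.13
touch? False
gripped 0.05532001496741577 3.9 [ 0. -0.  0.]
0.055073407225515965 [ 0.5  -0.41 -1.86] 4.44
```

Run:
```python
from h import *
a=[cv2.resize(cv2.imread(f'pics/side{k}.png')[60:260,170:400],None,fx=1.7,fy=1.7,interpolation=cv2.INTER_CUBIC) for k in(1,2)]
cv2.imwrite('pics/s12.png',np.hstack(a))
```

```text
(no output)
```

View pics/s12.png

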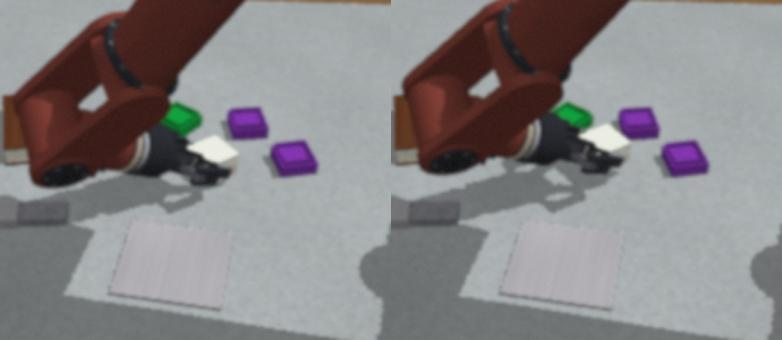

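The dish is lifted closed, gripped across the seam (side view, about (212,150) in the crop). Next I tip it to +30° and set it on its side on the plate.

```bash
python3 - <<'E'
from h import *
np.set_printoptions(precision=3,suppress=True)
p=arm.get_obs()['tool_pos'];arm.move_straight(p+[0,0,.06],vel=.2)
c=PL+[0,0,.028]
carry(c,PY,D(30),.017)
print(arm.get_obs()['width'])
shot('side',3)
lower(c,PY,D(30),.017)
E
python3 - <<'E'
import cv2
cv2.imwrite('pics/s3.png',cv2.resize(cv2.imread('pics/side3.png')[80:300,150:420],None,fx=2.5,fy=2.5))
E
```

```text
over 6.33
0.05587092111028581
lowered True [ 0.001 -0.     0.   ] [-0.84 -0.66  3.88] 0.05547649162508083 7.61
```

View pics/s3.png

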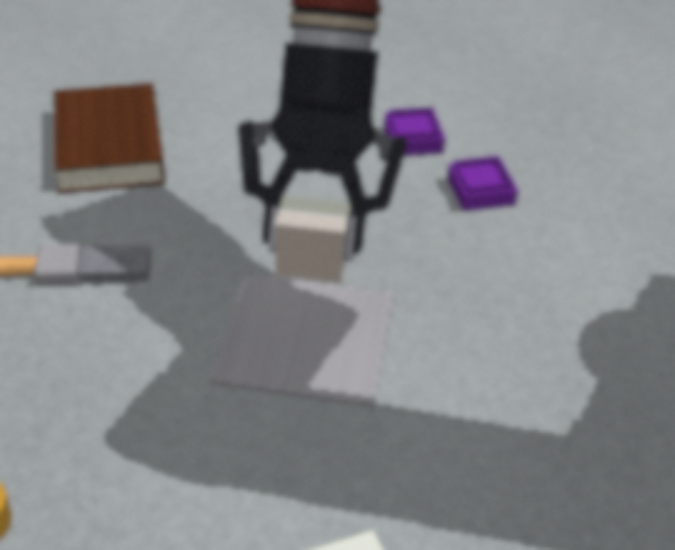

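Over the plate the dish is closed, with its brown base facing the camera at crop (312,240). Contact came exactly at the expected height. I release it and look.

Run:
```python
from h import *
np.set_printoptions(precision=3,suppress=True)
release(PY,D(30))
p=arm.get_obs()['tool_pos'];arm.move_straight(p+[0,0,.08],vel=.3)
for n in('side','top'):
    p=shot(n,4);w=cloud(p)
    g=(w[...,2]>.048)&(w[...,2]<.075)&(np.hypot(w[...,0]-.5065,w[...,1]+.0166)<.06)
    print(n,g.sum(),np.nanmedian(w[g],0),rect(w,g&(np.abs(w[...,2]-.062)<.006)) )
print(T())
a=[cv2.resize(cv2.imread('pics/side4.png')[100:300,170:370],None,fx=2,fy=2),cv2.resize(cv2.imread('pics/top4.png')[110:310,160:360],None,fx=2,fy=2)]
cv2.imwrite('pics/s4.png',np.hstack(a))
```

```text
released 8.47
side 444 [ 0.506 -0.009  0.061] (array([ 0.506, -0.017]), array([0.042, 0.057]), 83.2)
top 457 [ 0.504 -0.015  0.063] (array([ 0.505, -0.016]), array([0.038, 0.056]), 83.0)
8.99
```

View pics/s4.png

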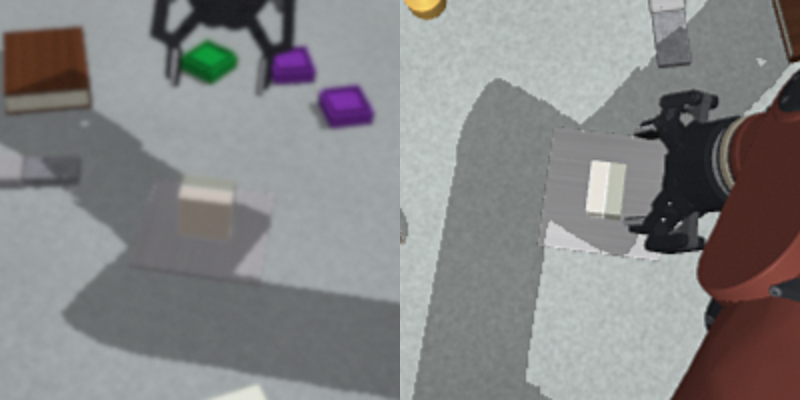

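The dish stands on its side: top at 62 mm, 38 × 56 mm, centre (0.5055, −0.0165), yaw 83°, closed. Now the second quarter turn.

Run:
```python
from h import *
np.set_printoptions(precision=3,suppress=True)
c=np.array([.5055,-.0165,.034])
pick(c,PY,D(-30),.017)
p=arm.get_obs()['tool_pos'];arm.move_straight(p+[0,0,.08],vel=.15);print(arm.get_obs()['width'],arm.get_obs()['contact_force'])
c=PL+[0,0,.019]
carry(c,PY,D(60),.017)
shot('side',5)
lower(c,PY,D(60),.017)
shot('side',6)
a=[cv2.resize(cv2.imread(f'pics/side{k}.png')[100:300,170:370],None,fx=2,fy=2) for k in(5,6)]
cv2.imwrite('pics/s5.png',np.hstack(a))
```

```text
above 9.98
touch? False
gripped 0.05544890853597279 11.71 [0.001 0.    0.001]
0.05533940957914445 [-0.847  0.223 -1.109]
over 13.7
lowered True [ 0.    -0.     0.001] [ 0.52 -1.19  3.7 ] 0.055476002146917724 14.97
```

View pics/s5.png

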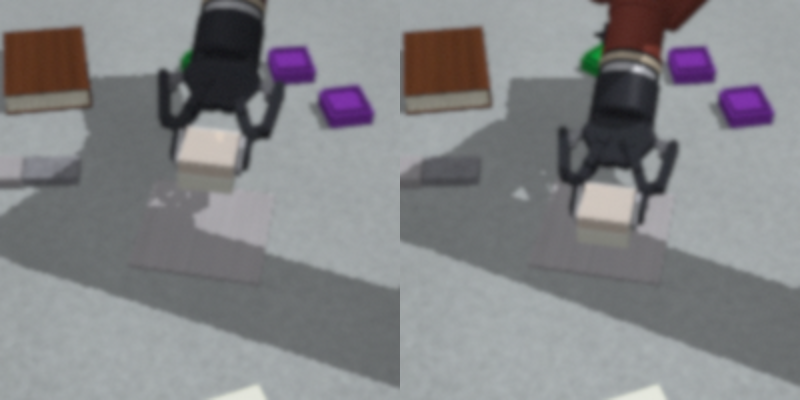

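The base is now on top and the lid below (right crop, about (605,205)). I release it, check it, then pick A.

Run:
```python
from h import *
np.set_printoptions(precision=3,suppress=True)
release(PY,D(60))
p=arm.get_obs()['tool_pos'];arm.move_straight(p+[0,0,.12],vel=.3)
for n in('side','top'):
    p=shot(n,7);w=cloud(p)
    g=(w[...,2]>.038)&(w[...,2]<.05)&(np.hypot(w[...,0]-.5065,w[...,1]+.0166)<.05)
    print(n,g.sum(),np.nanmedian(w[g],0),rect(w,g))
    g=(np.abs(w[...,2]-.038)<.006)&(np.hypot(w[...,0]-.465,w[...,1]-.252)<.05)
    print(n,'A',rect(w,g))
print(T())
a=[cv2.resize(cv2.imread('pics/side7.png')[150:350,170:370],None,fx=2,fy=2),cv2.resize(cv2.imread('pics/top7.png')[110:310,160:360],None,fx=2,fy=2)]
cv2.imwrite('pics/s7.png',np.hstack(a))
```

```text
released 15.88
side 512 [ 0.506 -0.013  0.043] (array([ 0.505, -0.017]), array([0.062, 0.057]), 82.5)
side A (array([0.466, 0.252]), array([0.057, 0.059]), 24.2)
top 639 [ 0.504 -0.015  0.045] (array([ 0.505, -0.015]), array([0.056, 0.057]), 83.0)
top A (array([0.465, 0.252]), array([0.057, 0.057]), 24.6)
16.53
```

View pics/s7.png

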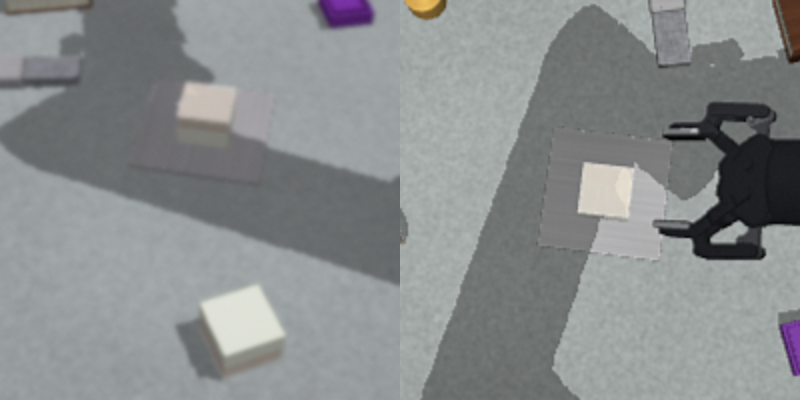

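Dish B lies lid down in mid-plate, at (0.505, −0.016) with top 45 mm up and yaw 83°. Now dish A at (0.465, 0.252), yaw 24.3°.

Run:
```python
from h import *
np.set_printoptions(precision=3,suppress=True)
c=np.array([.4653,.252,.019]);ph=D(114.3)
pick(c,ph,D(-60),.017,hi=.15)
shot('side',8)
p=arm.get_obs()['tool_pos'];arm.move_straight(p+[0,0,.08],vel=.15);print(arm.get_obs()['width'],arm.get_obs()['contact_force'])
c[2]=.028
carry(c,ph,D(30),.017)
shot('side',9)
lower(c,ph,D(30),.017)
a=[cv2.resize(cv2.imread(f'pics/side{k}.png')[150:384,150:400],None,fx=1.6,fy=1.6) for k in(8,9)]
cv2.imwrite('pics/s8.png',np.hstack(a))
```

```text
above 18.14
touch? False
gripped 0.05546207667387946 20.12 [0.    0.001 0.001]
0.05513921487044284 [-0.186 -0.785 -1.308]
over 22.18
lowered True [0.001 0.    0.003] [ 0.24 -0.83  5.02] 0.05534712743783707 23.39
```

View pics/s8.png

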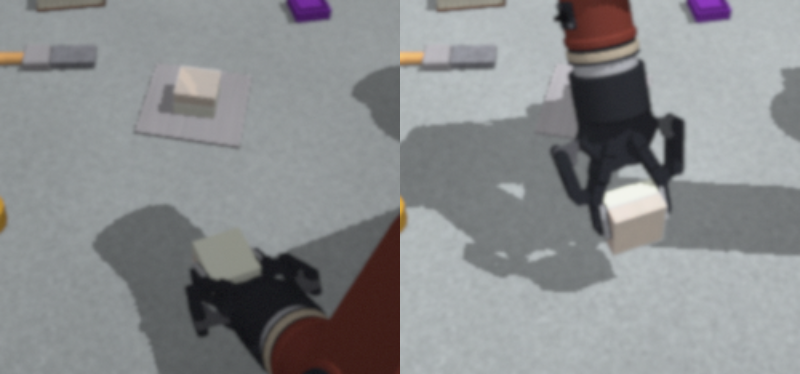

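Run:
```python
from h import *
p=shot('side',10)
cv2.imwrite('pics/s10.png',cv2.resize(cv2.imread('pics/side10.png')[230:350,210:360],None,fx=5,fy=5,interpolation=cv2.INTER_CUBIC))
```

```text
(no output)
```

View pics/s10.png

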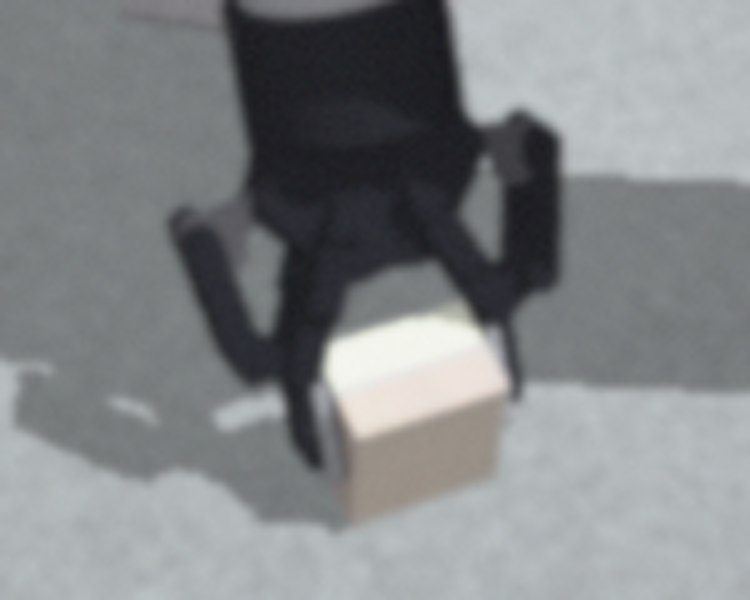

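The dish is closed, on its side and touching the table with about 5 N. I release it and look.

Run:
```python
from h import *
np.set_printoptions(precision=3,suppress=True)
ph=D(114.3)
release(ph,D(30))
p=arm.get_obs()['tool_pos'];arm.move_straight(p+[0,0,.08],vel=.3)
for n in('side','top'):
    p=shot(n,11);w=cloud(p)
    g=(w[...,2]>.045)&(w[...,2]<.07)&(np.hypot(w[...,0]-.4653,w[...,1]-.252)<.05)
    print(n,g.sum(),np.nanmedian(w[g],0),rect(w,g&(np.abs(w[...,2]-.056)<.006)))
print(T())
a=[cv2.resize(cv2.imread('pics/side11.png')[150:350,170:370],None,fx=2,fy=2),cv2.resize(cv2.imread('pics/top11.png')[110:310,100:300],None,fx=2,fy=2)]
cv2.imwrite('pics/s11.png',np.hstack(a))
```

```text
released 24.31
side 767 [0.465 0.256 0.055] (array([0.465, 0.253]), array([0.057, 0.04 ]), 23.9)
top 0 [nan nan nan] (array([0., 0.]), array([0., 0.]), 0.0)
24.82
  return np.nanmean(a, axis, out=out, keepdims=keepdims)
```

View pics/s11.png

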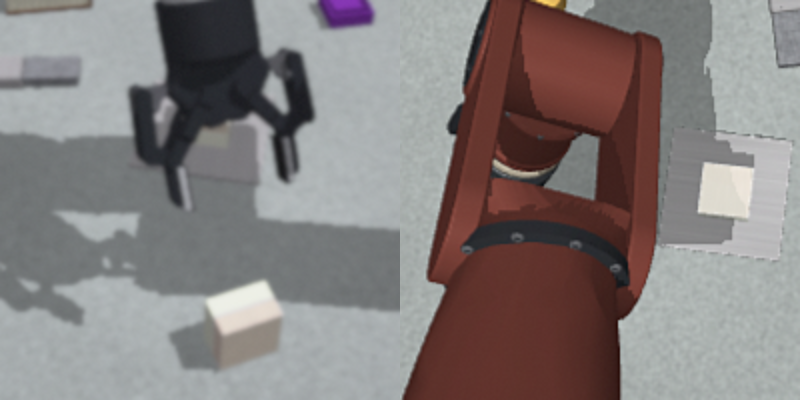

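A stands on its side, closed, with its top at about 55–56 mm and centre (0.465, 0.253). Now the second quarter turn, then stopping above the stack to check alignment before lowering.

Run:
```python
from h import *
np.set_printoptions(precision=3,suppress=True)
ph=D(114.1)
pick([.465,.253,.028],ph,D(-30),.017,hi=.12)
p=arm.get_obs()['tool_pos'];arm.move_straight(p+[0,0,.12],vel=.2);print(arm.get_obs()['width'],arm.get_obs()['contact_force'])
c=np.array([.5055,-.0163,.063])
carry(c,PY,D(60),.017,hi=.07)
pos,rv=tcp(c+[0,0,.025],PY,D(60),.017,True); arm.move_straight(pos,rv,vel=.1)
for n in('side','top'):
    p=shot(n,12);w=cloud(p)
    g=(np.abs(w[...,2]-.107)<.007)&(np.hypot(w[...,0]-.5065,w[...,1]+.0166)<.05)
    print(n,g.sum(),np.nanmedian(w[g],0),rect(w,g))
print(T())
a=[cv2.resize(cv2.imread('pics/side12.png')[120:270,200:350],None,fx=2.6,fy=2.6),cv2.resize(cv2.imread('pics/top12.png')[130:280,190:340],None,fx=2.6,fy=2.6)]
cv2.imwrite('pics/s12.png',np.hstack(a))
```

```text
above 25.78
touch? False
gripped 0.05557436720380908 27.61 [0.001 0.001 0.001]
0.05574097660611885 [ 0.011  0.563 -2.497]
over 29.65
side 676 [ 0.505 -0.02   0.105] (array([ 0.505, -0.025]), array([0.08 , 0.088]), 85.3)
top 859 [ 0.503 -0.017  0.106] (array([ 0.508, -0.015]), array([0.059, 0.089]), 76.7)
30.35
```

View pics/s12.png

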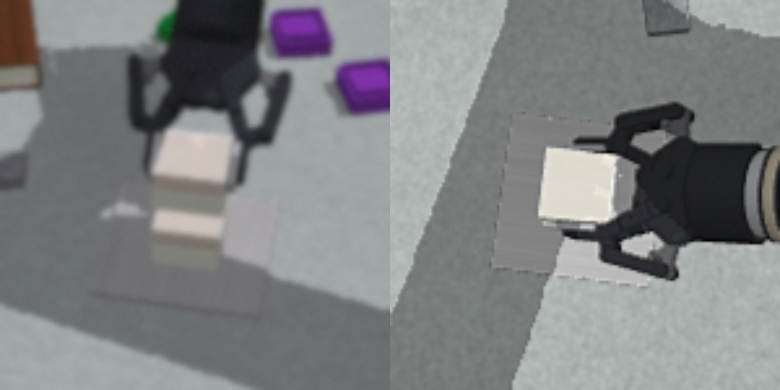

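Run:
```python
from h import *
np.set_printoptions(precision=4,suppress=True)
for k,z0 in((7,.044),(12,.107)):
  for n in('top','side'):
    p=pickle.load(open(f'{n}{k}.pkl','rb'));w=cloud(p)
    b=p['frame'].astype(float);
    g=(np.abs(w[...,2]-z0)<.005)&(np.hypot(w[...,0]-.5065,w[...,1]+.0166)<.05)&(b[...,0]-b[...,2]>8)&(b.mean(-1)>90)
    nl,l,st,_=cv2.connectedComponentsWithStats(g.astype(np.uint8),connectivity=4); i=1+np.argmax(st[1:,4]); g=l==i
    print(k,n,g.sum(),w[g].mean(0),rect(w,g))
```

```text
7 top 603 [ 0.504  -0.0156  0.0446] (array([ 0.5045, -0.0156]), array([0.0547, 0.0552]), 82.8)
7 side 469 [ 0.5061 -0.0126  0.0431] (array([ 0.5061, -0.0143]), array([0.0575, 0.0557]), 82.9)
12 top 689 [ 0.5034 -0.0141  0.1064] (array([ 0.503 , -0.0143]), array([0.055 , 0.0562]), 82.7)
12 side 452 [ 0.5048 -0.0113  0.1046] (array([ 0.5047, -0.0128]), array([0.0567, 0.0545]), 84.9)
```

Both cameras agree that the held dish sits (−1.5, +1.4) mm from the lower one, so I correct by that and lower.

Run:
```python
from h import *
np.set_printoptions(precision=4,suppress=True)
c=np.array([.5070,-.0177,.063])
lower(c,PY,D(60),.017)
shot('side',13)
cv2.imwrite('pics/s13.png',cv2.resize(cv2.imread('pics/side13.png')[120:270,200:350],None,fx=4,fy=4,interpolation=cv2.INTER_CUBIC))
```

```text
lowered True [ 0.0004 -0.0002  0.0018] [-0.86 -1.47  4.37] 0.05538284581354346 31.07
```

View pics/s13.png

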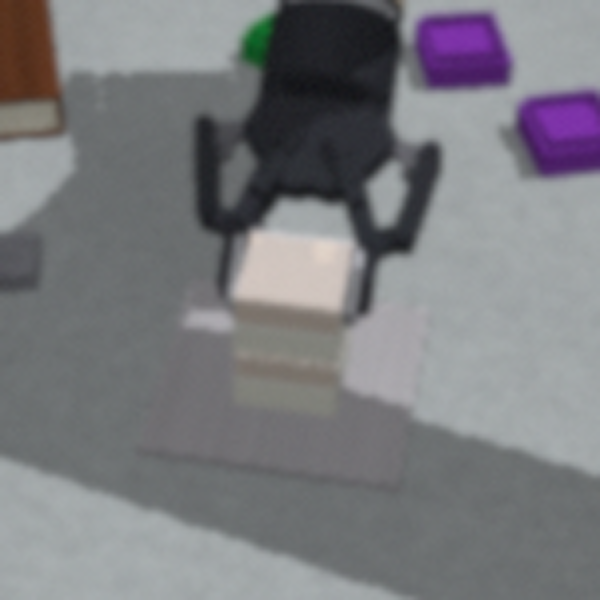

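Run:
```python
from h import *
np.set_printoptions(precision=4,suppress=True)
p=arm.get_obs()['tool_pos']
r=arm.move_straight(p-[0,0,.0015],vel=.01,until_force=5);o=arm.get_obs();print(r,o['tool_pos']-p,o['contact_force'])
release(PY,D(60))
p=arm.get_obs()['tool_pos'];arm.move_straight(p+[0,-.04,.10],vel=.3)
for n in('top','side'):
    p=shot(n,14);w=cloud(p);b=p['frame'].astype(float)
    g=(np.abs(w[...,2]-.081)<.006)&(np.hypot(w[...,0]-.5065,w[...,1]+.0166)<.05)&(b[...,0]-b[...,2]>8)&(b.mean(-1)>90)
    nl,l,st,_=cv2.connectedComponentsWithStats(g.astype(np.uint8),connectivity=4); i=1+np.argmax(st[1:,4]); g=l==i
    q=w[g];A=np.c_[q[:,:2]-q[:,:2].mean(0),np.ones(len(q))];s=np.linalg.lstsq(A,q[:,2],rcond=None)[0]
    print(n,g.sum(),q.mean(0),rect(w,g),'slope',s)
print(T())
cv2.imwrite('pics/s14.png',np.hstack([cv2.resize(cv2.imread('pics/side14.png')[120:270,200:350],None,fx=2.6,fy=2.6,interpolation=cv2.INTER_CUBIC),cv2.resize(cv2.imread('pics/top14.png')[130:280,190:340],None,fx=2.6,fy=2.6)]))
```

```text
False [ 0.  0. -0.] [-1.6967 -1.9545  7.0661]
released 32.24
top 647 [ 0.5049 -0.0165  0.0826] (array([ 0.5051, -0.0163]), array([0.0542, 0.0551]), 82.9) slope [0.0028 0.0034 0.0826]
side 489 [ 0.5068 -0.0121  0.0809] (array([ 0.5068, -0.0154]), array([0.0583, 0.0546]), 84.5) slope [-0.0002 -0.0224  0.0809]
32.85
```

View pics/s14.png

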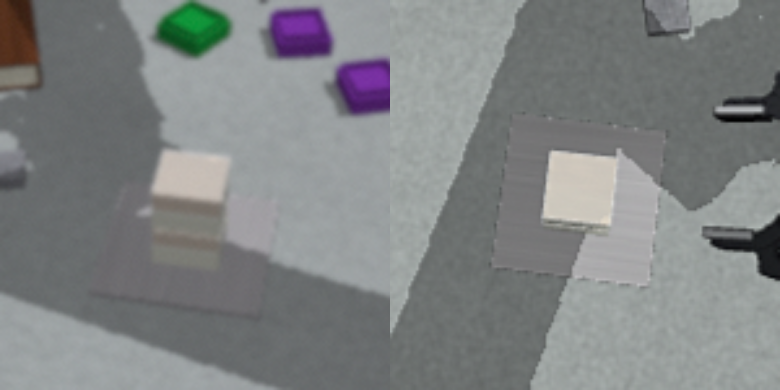

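View pics/side14.png

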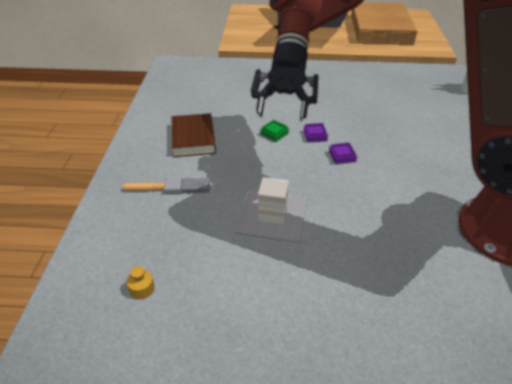

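View pics/top14.png

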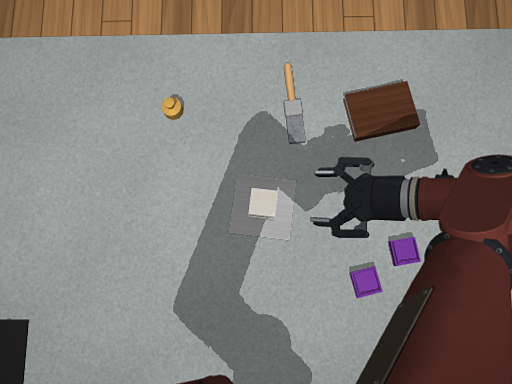

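The stack is level with its top at 82 mm (6 + 38 + 38), within about 1 mm of the lower dish in plan. The weight (172,107), brush (293,105) and book (382,110) show at the same pixels as at the start. I hand in.

```bash
python3 -c "
from plant import arm
arm.close_job();print(arm.get_obs()['time'])"
```

```text
the job is handed in; nothing more can be done
the job is handed in; nothing more can be done
```

I turned both white-lidded dishes lid down, each in two quarter turns with the grip across the seam. They are stacked in the middle of the steel plate, and I handed the job in at about 33 s of the 72 s allowed.

- **Stack position:** The top of the stack measured 81–83 mm, against 82 mm expected. Its centre is at about (0.506, −0.016), roughly 1 mm from the measured plate centre. The upper dish sits within about 1 mm of the lower one and is square with the plate to about 2°.
- **Dishes:** Both looked closed in every picture, and the bases are on top.
- **Bystanders:** In the last pictures the weight, brush and book had not moved, the coloured trays still in view were in place, and the gripper was clear of the stack.
- **Slope disagreement:** The top camera showed the upper face level. The side camera's depth gave a slope of about 1°, which I took to be depth noise.
- **Early contact:** Two set-downs of the second dish (on its side, then on the stack) touched 2–3 mm earlier than predicted. It settled flat both times.
- **Grip force:** I could not measure it. The gripper's fixed setting is half its maximum, about 60 N, above the 40 N stated as fine. I commanded an opening just under the dish width in the hope of keeping it lower.

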